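# Unmould the colour bars onto the swing-out drying rack

## Robot

A 6-joint arm with a two-finger parallel gripper is mounted at the origin on the work surface. World frame = base frame: x ahead of the robot, y to its left, z up, the work surface at z = 0. Lengths are in mm, angles in rad, forces in N, time in s.
With the tool pointing down it reaches from about 350 to 875 mm from the base axis. Payload 4.2 kg.
Tool frame: the origin (TCP) lies midway between the tips of the shut fingers; the grasp point (between the pads) lies 19 mm behind it (arm.tcp_to_grasp is the distance from the TCP to the grasp point, in mm); z points along the fingers, y is the line along which they close (so a half turn about z gives the same grasp; the last joint's range is limited). The gripper opens to 85 mm and grips with 20 to 120 N. Pads are 22 mm wide; open, the fingers measure 114 mm over their backs; the gripper's body (76 mm by 85 mm) begins 54 mm behind the grasp point. The pads swing forward as they close: fully open they stand 13 mm farther back than shut.
Start: joints at [1.41, 0.385, 0.008, 0, -1.194, -0.259], TCP at [254.703, 570.724, 231.312] pointing down, gripper open.
Joint ranges: [-3.14, 3.14], [-1.21, 2.06], [-1.07, 1.41], [-3.16, 2.05], [-2.99, -0.16], [-3.1, 3.1]. Speed limits (rad/s): [2.79, 2.79, 3.14, 3.14, 3.14, 3.14].

## Interface

Orientations are given as a unit quaternion [x, y, z, w].
In Python, from bench import arm, get_image gives the robot as it stands.
- The arm moves only by the tool drive_tool, never from a script. Its argument "deltas" is a list of rows, each a list of 2 entries, a list of its own where there are three numbers: the shift along the tool's x, y, z in cm, then the turn, a rotation vector about the tool's x, y, z in degrees. In form: [[[x, y, z], [ax, ay, az]], ...]. A call has 1 to 12 rows; each row shifts and turns the commanded pose from where the row before left it, along the tool's axes as they then stand; what a row does not reach is not made up. A row lasts 1/10 s, in which the tool goes at most 50 mm and 8.59 degrees, less where a joint would pass 70% of its speed; a pose out of reach is approached as far as the arm can. A call with a gripper value outside its range is refused whole. "claw" is the finger opening in cm, from 0 to 8.54, set as the call begins (left out, the last holds). The fingers move at their own pace and stop on an object; the grip force is fixed at half the most. Time passes only in rows, so rows that do not move let the fingers close. It gives the time, the measured TCP pose, the force, the opening and the grip force at its end, in the units of the state.
- arm.read_state(): the state, without advancing time (a new reading comes with each control period).
- get_image(name): name is "side" or "top"; returns a dict with "img" (384x512x3 uint8, red, green, blue), "fx", "fy", "cx", "cy" (pixels), "eye" and "orientation" of the camera in the world. Camera axes: x right, y down, z forward; pixel columns grow to the right and rows downward; lengths in mm; the calibration is good to about 2 mm. A picture is of the moment at which its call begins. There is no depth.
- arm.job_done(): hands the job in; it is judged then, once.
The state is a dict: "clock": time; "joints": joint angles; "joint_vel": joint speeds; "joint_efforts": joint torques, N m; "position": TCP position; "ee_rot": TCP orientation; "contact_force": force on the tool from outside, world axes, zero at the start; "wrist_torque": the same for the moment, N m; "gripper_width": finger opening in mm; "grasp_force": force on a finger pad.
Only numpy, scipy, OpenCV 4.12 (cv2) and the standard library are available. Lean on these libraries where they do the work, as an engineer would, in place of code of your own. Each camera call takes 0.05 s, during which the arm holds its last target. There are 200 camera calls.

## Task

First clear the paint tins from in front of the drying rack and stand them upright in the white tray. Then swing both arms of the rack forward until each one snaps home against its stop, lift every cast colour bar out of the blue mould and lay it flat across the two arms, side by side and square to them, about centred between them. Leave the brush that lies on the table where it is.

Things in the scene. Friction and masses are not known exactly. Their poses are not given: they have to be found in the camera images.
- rack: Drying rack: fixed pale plank (x -25 to +55 mm, 500 mm wide, 28 mm high), two aluminium arms on upright hinges at y = +40, -40 mm. Origin: table level midway between hinges; -x is its front. Arms 16 mm wide, underside 30, top 44 mm above the table; hubs 28 mm across, top 48 mm. Arms out: parallel along -x, 64 mm clear between. Bars lie across, length along y, within x -25 to -155 mm.
- left_arm (a joint): Angle of the left arm (hinged at rack +y), rad: 0 folded, pointing to rack +y; grows as it swings forward; pi/2 = fully out on its stop, pointing to rack -x. A sprung catch resists from about 1.2 to 1.43, then snaps the arm to its stop; 2 to 4 N at the knob.
- right_arm (a joint): The same for the right arm: 0 folded pointing to rack -y, pi/2 = fully out, pointing to rack -x. Same catch.
- left_knob (a point): Top centre of the left arm's red knob (20 mm across, stands 40 mm above the arm's top), 175 mm from its hinge.
- right_knob (a point): Top centre of the right arm's red knob, the same.
- left_hinge (a point): Hinge axis of the left arm (vertical), at the height of the arm's top, 44 mm.
- right_hinge (a point): Hinge axis of the right arm (vertical), at the height of the arm's top.
- mould: Blue mould fixed to the table, right or left of the robot, 190 (x) by 147 (y) by 30 mm high; origin at the centre of its underside. Three open cavities at x = -68, 0, +68 mm, each 29 by 123 mm (long in y), floor at 10 mm, so a bar stands 4 mm proud. A finger trough 52 mm wide (y -26 to +26), as deep as the cavities, crosses all three: grip bars on their long sides there.
- tray: White open tray fixed to the table on the other side from the mould, 220 mm (own x) by 130 mm (own y) by 20 mm high, walls and floor 5 mm; origin at the centre of its underside. Three tins fit in a row along own x at -68, 0, +68 mm.
- brush: Paint brush, 170 mm long, lying on the table in front of the robot; a bystander.
- tin_a: Squat round paint tin with a red lid, 50 mm across, 44 mm high, about 120 g; origin at the centre of its underside, own z up. It starts standing on the table in front of the rack. May be absent (None).
- tin_b: Squat round paint tin with a yellow lid, 50 mm across, 44 mm high, about 120 g; origin at the centre of its underside, own z up. It starts standing on the table in front of the rack. May be absent (None).
- tin_c: Squat round paint tin with a blue lid, 50 mm across, 44 mm high, about 120 g; origin at the centre of its underside, own z up. It starts standing on the table in front of the rack. May be absent (None).
- bar_a: Hard cast colour bar, 26 mm wide (own x) by 120 mm long (own y) by 24 mm high, about 90 g, red with a small white patch on one end; origin at the centre of its underside. It starts in one of the mould's cavities. May be absent (None).
- bar_b: Hard cast colour bar, 26 mm wide (own x) by 120 mm long (own y) by 24 mm high, about 90 g, yellow with a small white patch on one end; origin at the centre of its underside. It starts in one of the mould's cavities. May be absent (None).
- bar_c: Hard cast colour bar, 26 mm wide (own x) by 120 mm long (own y) by 24 mm high, about 90 g, green with a small white patch on one end; origin at the centre of its underside. It starts in one of the mould's cavities. May be absent (None).

How it is judged (in metres and radians):
On the way, in this order (a step that is already met when the one before it is completed fails the run):
1. all paint tins stand in the tray (x of tin_a in the frame of tray between -0.092 and 0.092 m and y of tin_a in the frame of tray between -0.047 and 0.047 m and z of each of tin_a, tin_b, tin_c in the frame of tray below 0.012 m and angle between each of tin_a, tin_b, tin_c's own z axis and vertical below 0.15 rad and x of tin_b in the frame of tray between -0.092 and 0.092 m and y of tin_b in the frame of tray between -0.047 and 0.047 m and x of tin_c in the frame of tray between -0.092 and 0.092 m and y of tin_c in the frame of tray between -0.047 and 0.047 m), for 0.2 s.
2. both rack arms are fully out, seated past their catches (value of joint each of left_arm, right_arm above 1.53 rad), for 0.2 s.
At the end, for the whole second after the job is handed in: Tins upright (0.15 rad) on the tray floor; both arms within 0.04 rad of their stops; every bar at rest, flat (0.08 rad) on both arms (underside 40-50 mm up), within 22 mm of centred between them, square within 0.25 rad, its centre 12-165 mm in front of the hinges (all of step 1 and all of step 2 and x of bar_a in the frame of rack between -0.165 and -0.012 m and y of bar_a in the frame of rack between -0.022 and 0.022 m and z of bar_a in the frame of rack between 0.04 and 0.05 m and angle between each of bar_a, bar_b, bar_c's own z axis and vertical below 0.08 rad and angle between the y axis of each of bar_a, bar_b, bar_c and the y axis of rack, either way round below 0.25 rad and linear speed of each of bar_a, bar_b, bar_c, tin_a, tin_b, tin_c below 0.02 m/s and x of bar_b in the frame of rack between -0.165 and -0.012 m and y of bar_b in the frame of rack between -0.022 and 0.022 m and z of bar_b in the frame of rack between 0.04 and 0.05 m and x of bar_c in the frame of rack between -0.165 and -0.012 m and y of bar_c in the frame of rack between -0.022 and 0.022 m and z of bar_c in the frame of rack between 0.04 and 0.05 m); the robot touches nothing.
It fails at once if the brush is moved more than 50 mm (distance of brush from where it was at the start of the episode above 0.05 m).
Of tin_a, tin_b, tin_c only 2 to 3 are there at a start; the rules pass over those that are not, and their reading is None.
Of bar_a, bar_b, bar_c only 2 to 3 are there at a start; the rules pass over those that are not, and their reading is None.
At some moment in a run one of tin_a, tin_b, tin_c may be knocked a few centimetres aside while the robot is not near it.
Once in a run the grip may slacken for a moment while it holds something.
It also fails if it takes over 210 s, if anything falls off the work surface, if the arm or the gripper's body presses on something with over 40 N, if the wrist force passes 120 N, or if a joint passes its speed limit or range.

## Working session

There is one attempt and no reset: what is moved stays moved. The work goes in short steps, Python scripts to look and compute and a tool call to move; the robot and the scene stay as the last step left them, time stands still between calls to the robot, and variables do not carry over. Pictures are saved under pics/ and viewed, at most 14 in all, crops included, and the job is handed in when it is done.

Besides the shell and the picture viewer there is one more tool, called after ">>>" as a command line: name --argument value ..., lists and objects as JSON in quotes. drive_tool: Moves the arm, as the interface text tells. Its arguments: {"type":"object","properties":{"deltas":{"type":"array"},"claw":{"type":"number"}},"required":["deltas"]}

```bash
ls; mkdir -p pics
cat > h.py <<'E'
import numpy as np, cv2
from scipy.spatial.transform import Rotation as R
from bench import arm, get_image
def grab(name,fn=None):
    d=get_image(name)
    if fn: cv2.imwrite('pics/'+fn,cv2.cvtColor(np.asarray(d['img']),cv2.COLOR_RGB2BGR))
    return d
def ray(d,u,v):
    r=R.from_quat(d['orientation']).apply([(u-d['cx'])/d['fx'],(v-d['cy'])/d['fy'],1.])
    return np.array(d['eye'],float),r/np.linalg.norm(r)
def onplane(d,u,v,z):
    e,r=ray(d,u,v); return e+r*(z-e[2])/r[2]
def meet(d1,p1,d2,p2):
    e1,r1=ray(d1,*p1); e2,r2=ray(d2,*p2)
    t=np.linalg.lstsq(np.c_[r1,-r2],e2-e1,rcond=None)[0]
    a,b=e1+t[0]*r1,e2+t[1]*r2
    return (a+b)/2,np.linalg.norm(a-b)
def proj(d,p):
    c=R.from_quat(d['orientation']).inv().apply(np.array(p,float)-d['eye'])
    return np.array([d['cx']+d['fx']*c[0]/c[2],d['cy']+d['fy']*c[1]/c[2]])
E
python3 - <<'E'
from h import *
for n in('top','side'):
    d=grab(n,n+'1.png'); print(n,d['fx'],d['cx'],d['cy'],np.round(d['eye']),np.round(d['orientation'],3))
s=arm.read_state(); print(s['clock'],s['position'],s['ee_rot'],s['gripper_width'])
E
```

```text
pics
top 387.6632413982969 255.06391891167306 190.2858364301564 [ 419.   -5. 1079.] [-0.696  0.717 -0.03   0.04 ]
side 350.2115675482021 252.98817645357573 190.76652949123124 [401. 520. 653.] [-0.093  0.931 -0.352  0.033]
0.1 [254.50691055 570.2722533  230.33063749] [ 9.78036092e-01 -2.08433315e-01 -1.58831608e-04  9.64545318e-04] 85.30873415578625
```

View pics/top1.png

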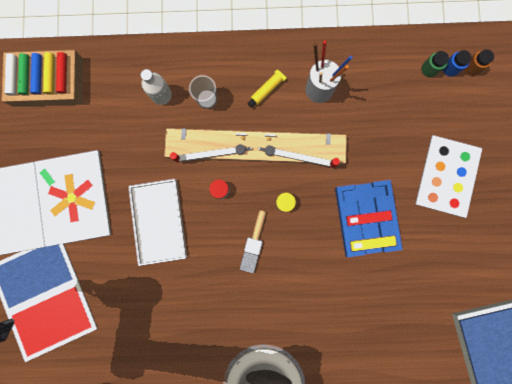

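View pics/side1.png

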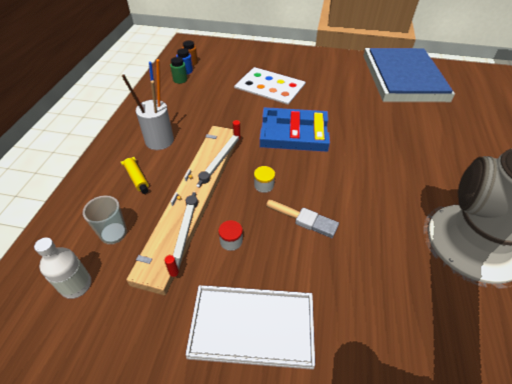

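The top view shows red and yellow tins at (220,189) and (286,202), and the tray at left around (158,222). The mould is at right around (369,218) with red (369,218) and yellow (374,244) bars. The arms are nearly folded, with hubs at (241,150) and (270,151) and knobs at (174,156) and (336,161). The brush is at (253,242). The side view shows the same things.

```bash
cat >> h.py <<'E'
def blobs(d,col,minA=25):
    hsv=cv2.cvtColor(np.ascontiguousarray(d['img']),cv2.COLOR_RGB2HSV); H,S,V=cv2.split(hsv)
    m={'red':((H<6)|(H>174))&(S>190)&(V>110),'yellow':(H>22)&(H<34)&(S>190)&(V>140),
       'blue':(H>100)&(H<125)&(S>150)&(V>60),'white':(S<40)&(V>170),'black':(V<75)&(S<70)}[col].astype(np.uint8)
    n,l,st,c=cv2.connectedComponentsWithStats(m)
    out=[]
    for i in range(1,n):
        if st[i,4]>=minA:
            cs=cv2.findContours((l==i).astype(np.uint8),cv2.RETR_EXTERNAL,cv2.CHAIN_APPROX_NONE)[0]
            out.append((st[i,4],c[i],cv2.minAreaRect(cs[0]),max(cs,key=len)))
    return out
E
python3 - <<'E'
from h import *
for n in('top','side'):
    d=grab(n)
    for c in('red','yellow','blue','white','black'):
        for a,p,r,_ in blobs(d,c):
            if 130<p[0]<420 and 90<p[1]<370: print(n,c,a,np.round(p,1),np.round(r[1],1),round(r[2],1),[tuple(int(x) for x in q) for q in np.round(cv2.boxPoints(r))])
E
```

```text
top red 35 [335.3 161.4] [5.7 6.4] 45.0 [(331, 162), (336, 158), (340, 162), (335, 166)]
top red 250 [218.4 188.4] [17. 17.] 90.0 [(210, 180), (227, 180), (227, 197), (210, 197)]
top red 262 [374.4 216.8] [ 8.4 33.1] 82.4 [(357, 215), (390, 211), (391, 219), (358, 223)]
top yellow 30 [263.5  95.4] [ 2.1 19.2] 47.5 [(256, 101), (270, 88), (272, 90), (257, 103)]
top blue 2708 [366.9 213.1] [70.7 55.5] 81.3 [(335, 187), (390, 179), (401, 249), (346, 257)]
top white 121 [205.5  96. ] [10. 15.] 90.0 [(198, 91), (213, 91), (213, 101), (198, 101)]
top white 29 [183.  133.1] [3.3 9.3] 6.3 [(181, 138), (182, 129), (185, 129), (184, 138)]
top white 37 [327.9 138.4] [3.5 9.5] 8.1 [(325, 143), (327, 134), (330, 134), (329, 143)]
top white 283 [210.2 153.1] [ 5.6 50.5] 82.1 [(185, 154), (235, 147), (236, 152), (186, 159)]
top white 317 [302.1 156.9] [56.4  5.6] 11.9 [(274, 154), (275, 148), (330, 160), (329, 165)]
top white 3694 [157.2 222. ] [81.4 48.2] 82.4 [(127, 185), (175, 178), (185, 259), (138, 265)]
top white 31 [353.8 219.8] [4. 7.] 90.0 [(350, 218), (357, 218), (357, 222), (350, 222)]
t
[... 1356 characters left out ...]
257), (186, 204), (193, 205), (179, 259)]
side white 241 [306.7 216.5] [16.5 15.2] 26.6 [(296, 219), (303, 206), (317, 213), (311, 227)]
side white 209 [324.6 223.8] [21.2 12.1] 21.8 [(313, 226), (318, 215), (337, 223), (333, 234)]
side white 47 [143.2 258.4] [ 4. 13.] 90.0 [(137, 256), (150, 256), (150, 260), (137, 260)]
side white 8644 [252.6 326.6] [128.7  74.5] 4.1 [(185, 359), (191, 284), (319, 293), (314, 368)]
side black 39 [170.6 130.2] [23.3  1.8] 78.7 [(167, 118), (169, 118), (174, 141), (172, 141)]
side black 39 [204.3 180. ] [ 6.6 11.7] 71.6 [(198, 179), (209, 175), (211, 181), (200, 185)]
side black 45 [143.4 188.5] [8.5 5.4] 63.4 [(139, 186), (144, 184), (148, 191), (143, 194)]
```

Run:
```python
from h import *
t=grab('top'); s=grab('side')
hsv=cv2.cvtColor(np.ascontiguousarray(t['img']),cv2.COLOR_RGB2HSV)
for u,v in((286,202),(374,244),(174,156),(174,158),(241,150),(270,151),(150,105)): print((u,v),hsv[v,u])
def m(n,p,q): x,e=meet(t,p,s,q); print(n,np.round(x,1),'gap',round(e,1))
m('red tin lid',(219,188.7),(230,229.0)); m('yel tin lid',(286.5,202.5),(264.1,173.5))
m('red bar',(370.5,217.3),(294.5,124)); m('yel bar',(374,244),(318.6,126))
m('redknobR',(335.5,161.5),(236,122.5)); 
m('hubL',(241,149.5),(190.5,200)); m('hubR',(270,151),(204.3,176.5))
for n,z,P in(('tray',20,[(129.5,187),(173.5,180.5),(185.5,258),(141,264.5)]),('mould',30,[(335,187),(390,179),(401,249),(346,257)])):
    Q=np.array([onplane(t,u,v,z) for u,v in P]); print(n,np.round(Q[:,:2],1).tolist(),Q.mean(0).round(1),np.linalg.norm(Q-np.roll(Q,-1,0),axis=1).round(),np.degrees(np.arctan2(*(Q[3]-Q[0]+Q[2]-Q[1])[1::-1])).round(1))
Q=[onplane(s,u,v,20) for u,v in((195,288),(313,292),(314,365),(189,358))]; print(np.round(Q,1))
im=cv2.cvtColor(np.ascontiguousarray(t['img']),cv2.COLOR_RGB2BGR)[120:270,120:410]
cv2.imwrite('pics/c1.png',cv2.resize(im,None,fx=2.75,fy=2.75,interpolation=cv2.INTER_CUBIC))
```

```text
(286, 202) [ 29 184 230]
(374, 244) [ 30 177 232]
(174, 156) [  1 181 234]
(174, 158) [  1 189 202]
(241, 150) [156  12 109]
(270, 151) [138  12 105]
(150, 105) [ 11 147 139]
red tin lid [529.7 105.7  40.2] gap 3.1
yel tin lid [487.7 -75.2  36.1] gap 4.2
red bar [ 440.1 -301.7   23. ] gap 1.5
yel bar [ 369.7 -307.    22.8] gap 4.4
redknobR [ 587.6 -203.6   79. ] gap 3.6
hubL [636.6  44.   38.2] gap 5.4
hubR [629.  -35.3  36.5] gap 2.9
tray [[542.6, 355.0], [556.9, 232.9], [344.5, 202.2], [330.5, 323.2]] [443.6 278.3  20. ] [123. 215. 122. 214.] -171.6
mould [[524.0, -208.7], [541.2, -358.5], [352.6, -375.7], [335.7, -228.6]] [ 438.4 -292.9   30. ] [151. 189. 148. 189.] -174.4
[[568.6 240.6  20. ]
 [343.9 203.3  20. ]
 [331.1 333.5  20. ]
 [539.8 364.5  20. ]]
```

View pics/c1.png

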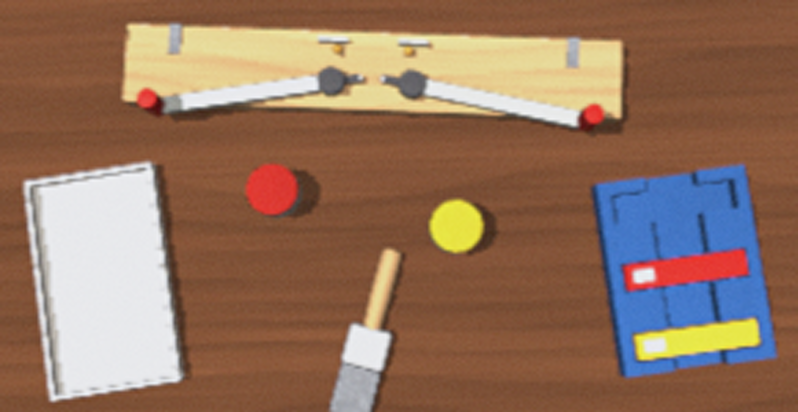

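The crop gives cleaner outlines: tins at (271,188) and (457,225), tray corners near (27,182) and (182,378). There are two bars in the mould, with an empty cavity at the far (+x) end. The trough runs through all the cavities.

```bash
cat >> h.py <<'E'
def yaw():
    x=R.from_quat(arm.read_state()['ee_rot']).apply([1,0,0]); return np.degrees(np.arctan2(x[1],x[0]))
def go(*wps):
    "wps: (x,y,z,yaw): prints tool-frame shift cm (old frame), then tool-z turn deg"
    s=arm.read_state(); p=np.array(s['position']); q=R.from_quat(s['ee_rot']); y=yaw()
    print('at',p.round(1),'yaw',round(y,1),'tilt',np.degrees(np.arccos(-q.apply([0,0,1])[2])).round(2),'t',s['clock'],'w',round(s['gripper_width'],1))
    for w in wps:
        print(w,'shift',(q.inv().apply(np.array(w[:3])-p)/10).round(2),'turn',round(-((w[3]-y+180)%360-180),1))
        p=np.array(w[:3],float); q=R.from_euler('z',w[3]-y,degrees=True)*q; y=w[3]
E
python3 - <<'E'
from h import *
t=grab('top')
c=lambda u,v:(u/2.75+120-.3,v/2.75+120-.3)
def P(n,u,v,z): x=onplane(t,*c(u,v),z); print(n,x.round(1)); return x
P('red',271.5,188.5,44);P('yel',457,225.5,44)
hl=P('hubL',330,82,48);hr=P('hubR',411,84,48)
kl=P('kL',147.5,97,84);kr=P('kR',594,115,84)
print('rack yaw',np.degrees(np.arctan2(-(hl-hr)[0],(hl-hr)[1])),np.linalg.norm(hl-hr),np.linalg.norm(hl-kl),np.linalg.norm((hr-kr)[:2]))
Q=np.array([P('plank',u,v,28) for u,v in((126,24),(623,42),(620,118),(124,101))]); print((Q[0]-Q[1]+Q[3]-Q[2])/2)
P('redbar',686,271,34);P('yelbar',697,339.5,34)
Q=np.array([P('tray',u,v,20) for u,v in((25,182),(153,163),(185,379),(52,399))]); print(Q.mean(0))
Q=np.array([P('mould',u,v,30) for u,v in((595,185),(745,166),(776,357),(622,376))]); print(Q.mean(0))
go((525,105,140,8),(525,105,23,8))
E
```

```text
red [529.  106.5  44. ]
yel [487.2 -73.2  44. ]
hubL [632.   46.4  48. ]
hubR [627.4 -33.1  48. ]
kL [615.7 218.4  84. ]
kR [ 584.9 -203.3   84. ]
rack yaw -3.3025106407487326 79.60362083485447 176.44007761217517 175.49231515754673
plank [702.3 252.1  28. ]
plank [ 667.2 -247.1   28. ]
plank [ 590.4 -240.1   28. ]
plank [623.5 254.6  28. ]
[ 34.12915902 496.93293605   0.        ]
redbar [ 436.7 -294.9   34. ]
yelbar [ 370.4 -301.7   34. ]
tray [545.8 357.   20. ]
tray [561.  227.8  20. ]
tray [345.7 198.2  20. ]
tray [329.9 329.7  20. ]
[445.59011985 278.15352559  20.        ]
mould [ 524.  -211.6   30. ]
mould [ 538.3 -359.9   30. ]
mould [ 351.2 -378.    30. ]
mould [ 337.2 -228.4   30. ]
[ 437.68353879 -294.48166985   30.        ]
at [254.7 570.6 231.1] yaw -24.1 tilt 0.03 t 0.35 w 85.3
(525, 105, 140, 8) shift [43.66 31.5   9.13] turn -32.1
(525, 105, 23, 8) shift [-0.00e+00 -1.00e-02  1.17e+01] turn 0
```

>>> drive_tool --deltas '[[[3.66,2.6,0.76],[0,0,0]],[[3.66,2.6,0.76],[0,0,0]],[[3.66,2.6,0.76],[0,0,0]],[[3.66,2.6,0.76],[0,0,0]],[[3.66,2.6,0.76],[0,0,0]],[[3.66,2.6,0.76],[0,0,0]],[[3.66,2.6,0.76],[0,0,0]],[[3.66,2.6,0.76],[0,0,0]],[[3.66,2.6,0.76],[0,0,0]],[[3.66,2.6,0.76],[0,0,0]],[[3.66,2.6,0.76],[0,0,0]],[[3.66,2.6,0.76],[0,0,0]]]' --claw 7.5

```text
clock: 1.55
position: [529.5, 105.2, 140.1]
ee_rot: [0.978, -0.208, 0.0, -0.0]
contact_force: [0.5, -0.1, -0.9]
gripper_width: 75.0
grasp_force: 0.0
```

>>> drive_tool --deltas '[[[0,0,0],[0,0,-8]],[[0,0,0],[0,0,-8]],[[0,0,0],[0,0,-8]],[[0,0,0],[0,0,-8]],[[0,0,0],[0,0,0]],[[0,0,0],[0,0,0]]]'

```text
clock: 2.15
position: [528.6, 106.8, 140.2]
ee_rot: [0.998, 0.068, 0.0, -0.0]
contact_force: [0.3, 0.2, 0.3]
gripper_width: 74.9
grasp_force: 0.0
```

Run:
```python
from h import *
go((529,106.5,60,8),(529,106.5,22,8))
t=grab('top'); b=[(a,p.round(1),onplane(t,*p,44).round(1)) for a,p,r,_ in blobs(t,'red') if 130<p[0]<320 and 120<p[1]<300]; print(b)
```

```text
at [528.6 106.8 140.2] yaw 7.8 tilt 0.01 t 2.15 w 74.9
(529, 106.5, 60, 8) shift [0.03 0.04 8.02] turn -0.2
(529, 106.5, 22, 8) shift [-0.   0.   3.8] turn 0
[(np.int32(62), array([219.8, 193.1]), array([515.9, 103.1,  44. ]))]
```

>>> drive_tool --deltas '[[[0,0,2.5],[0,0,0]],[[0,0,2.5],[0,0,0]],[[0,0,2.5],[0,0,0]],[[0,0,2.2],[0,0,0]],[[0,0,1.4],[0,0,0]],[[0,0,0.7],[0,0,0]],[[0,0,0],[0,0,0]]]'

```text
clock: 2.9
position: [528.2, 106.7, 21.4]
ee_rot: [0.998, 0.069, -0.001, 0.0]
contact_force: [0.9, 0.6, 0.9]
gripper_width: 75.1
grasp_force: 0.0
```

>>> drive_tool --deltas '[[[0,0,0],[0,0,0]],[[0,0,0],[0,0,0]],[[0,0,0],[0,0,0]],[[0,0,0],[0,0,0]],[[0,0,0],[0,0,0]],[[0,0,0],[0,0,0]]]' --claw 4

```text
clock: 3.5
position: [529.7, 107.3, 23.6]
ee_rot: [0.998, 0.069, 0.001, -0.0]
contact_force: [-0.5, 0.2, 5.4]
gripper_width: 48.0
grasp_force: 62.4
```

>>> drive_tool --deltas '[[[0,0,-1.5],[0,0,0]],[[0,0,-2.5],[0,0,0]],[[0,0,-2.5],[0,0,0]],[[0,0,-2.5],[0,0,0]],[[0,0,0],[0,0,0]]]'

```text
clock: 4.0
position: [530.7, 107.7, 115.7]
ee_rot: [0.998, 0.069, 0.004, -0.001]
contact_force: [0.6, 0.3, -1.6]
gripper_width: 47.8
grasp_force: 62.1
```

Run:
```python
from h import *
c=np.array([445.5,278]);a=np.array([.989,.146])
for k in(50,-50):
    x,y=c+k*a; go((x,y,110,8.4),(x,y,60,8.4),(x,y,25,8.4))
```

```text
at [530.7 107.7 115.7] yaw 8.0 tilt 0.44 t 4.0 w 47.8
(np.float64(494.95), np.float64(285.3), 110, 8.4) shift [ -1.08 -18.08   0.6 ] turn -0.4
(np.float64(494.95), np.float64(285.3), 60, 8.4) shift [-0.04  0.01  5.  ] turn -0.0
(np.float64(494.95), np.float64(285.3), 25, 8.4) shift [-0.03  0.01  3.5 ] turn -0.0
at [530.7 107.7 115.7] yaw 8.0 tilt 0.44 t 4.0 w 47.8
(np.float64(396.05), np.float64(270.7), 110, 8.4) shift [-11.07 -18.01   0.53] turn -0.4
(np.float64(396.05), np.float64(270.7), 60, 8.4) shift [-0.04  0.01  5.  ] turn -0.0
(np.float64(396.05), np.float64(270.7), 25, 8.4) shift [-0.03  0.01  3.5 ] turn -0.0
```

>>> drive_tool --deltas '[[[-0.2,-2,0],[0,0,0]],[[-0.2,-4,0],[0,0,0]],[[-0.2,-4,0],[0,0,0]],[[-0.2,-4,0],[0,0,0]],[[-0.2,-3,0],[0,0,0]],[[-0.1,-1.1,0],[0,0,0]],[[0,0,0],[0,0,0]],[[0,0,3],[0,0,0]],[[0,0,2.5],[0,0,0]],[[0,0,2],[0,0,0]],[[0,0,0.7],[0,0,0]],[[0,0,0],[0,0,0]]]'

```text
clock: 5.2
position: [492.5, 282.8, 29.8]
ee_rot: [0.998, 0.069, -0.001, 0.001]
contact_force: [-0.5, -0.6, -0.4]
gripper_width: 48.0
grasp_force: 64.5
```

>>> drive_tool --deltas '[[[0,0,0.3],[0,0,0]],[[0,0,0.2],[0,0,0]],[[0,0,0],[0,0,0]],[[0,0,0],[0,0,0]]]'

```text
clock: 5.6
position: [493.4, 283.9, 28.5]
ee_rot: [0.998, 0.069, 0.001, -0.0]
contact_force: [-4.3, -2.9, 16.6]
gripper_width: 48.4
grasp_force: 66.4
```

Floor contact at the expected height; release and go up, then to the yellow tin.

>>> drive_tool --deltas '[[[0,0,-0.2],[0,0,0]],[[0,0,0],[0,0,0]],[[0,0,0],[0,0,0]],[[0,0,0],[0,0,0]],[[0,0,0],[0,0,0]],[[0,0,-2],[0,0,0]],[[0,0,-3],[0,0,0]],[[0,0,-3.5],[0,0,0]],[[0,0,-3],[0,0,0]],[[0,0,0],[0,0,0]]]' --claw 7.2

```text
clock: 6.6
position: [495.0, 286.5, 146.8]
ee_rot: [0.998, 0.07, 0.004, -0.003]
contact_force: [-0.1, 0.4, 0.2]
gripper_width: 72.2
grasp_force: 0.0
```

```bash
sed -i "s/(H<34)&(S>190)/(H<34)\&(S>150)/" h.py
python3 - <<'E'
from h import *
t=grab('top')
for c in('red','yellow'):
  for a,p,r,_ in blobs(t,c,80):
    if 130<p[0]<420 and 120<p[1]<300: print(c,a,p.round(1),onplane(t,*p,44).round(1))
go((487.5,-73.5,110,8),(487.5,-73.5,22,8))
E
```

```text
red 107 [151.8 206.4] [485.5 286.5  44. ]
red 259 [374.2 216.8] [ 440.  -305.7   44. ]
yellow 301 [285.5 201.7] [487.4 -72.2  44. ]
yellow 349 [375.4 242.7] [ 372.  -304.7   44. ]
at [493.6 285.5 144.3] yaw 8.0 tilt 0.29 t 6.65 w 72.0
(487.5, -73.5, 110, 8) shift [-5.59 35.48  3.3 ] turn -0.0
(487.5, -73.5, 22, 8) shift [-0.04  0.03  8.8 ] turn 0
```

>>> drive_tool --deltas '[[[-0.56,2,0],[0,0,0]],[[-0.56,3.7,0],[0,0,0]],[[-0.56,3.7,0],[0,0,0]],[[-0.56,3.7,0],[0,0,0]],[[-0.56,3.7,0],[0,0,0]],[[-0.56,3.7,0],[0,0,0]],[[-0.56,3.7,0],[0,0,0]],[[-0.56,3.7,1],[0,0,0]],[[-0.56,3.7,1],[0,0,0]],[[-0.55,2.8,1],[0,0,0]],[[0,1,0],[0,0,0]],[[0,0,0],[0,0,0]]]'

```text
clock: 7.85
position: [485.8, -74.8, 111.1]
ee_rot: [0.998, 0.068, -0.001, 0.0]
contact_force: [0.2, 0.6, -0.2]
gripper_width: 72.2
grasp_force: 0.0
```

>>> drive_tool --deltas '[[[0,0,2.5],[0,0,0]],[[0,0,2.5],[0,0,0]],[[0,0,2.2],[0,0,0]],[[0,0,1.4],[0,0,0]],[[0,0,0.6],[0,0,0]],[[0,0,0],[0,0,0]],[[0,0,0],[0,0,0]]]'

```text
clock: 8.55
position: [487.0, -73.2, 20.7]
ee_rot: [0.998, 0.07, 0.001, 0.0]
contact_force: [1.1, 0.3, -0.2]
gripper_width: 71.8
grasp_force: 0.0
```

>>> drive_tool --deltas '[[[0,0,-0.2],[0,0,0]],[[0,0,0],[0,0,0]],[[0,0,0],[0,0,0]],[[0,0,0],[0,0,0]],[[0,0,0],[0,0,0]],[[0,0,0],[0,0,0]]]' --claw 4

```text
clock: 9.15
position: [487.3, -73.5, 23.8]
ee_rot: [0.998, 0.07, 0.002, -0.0]
contact_force: [-0.9, 2.0, 6.3]
gripper_width: 48.2
grasp_force: 61.4
```

>>> drive_tool --deltas '[[[0,0,-1.5],[0,0,0]],[[0,0,-2.5],[0,0,0]],[[0,0,-2.5],[0,0,0]],[[0,0,-2.5],[0,0,0]],[[0,0,0],[0,0,0]]]'

```text
clock: 9.65
position: [488.7, -73.6, 115.9]
ee_rot: [0.998, 0.07, 0.004, -0.0]
contact_force: [-0.8, 0.5, -1.7]
gripper_width: 48.2
grasp_force: 62.1
```

Run:
```python
from h import *
go((396,271,112,8),(396,271,30,8))
```

```text
at [488.7 -73.6 115.9] yaw 8.0 tilt 0.5 t 9.65 w 48.2
(396, 271, 112, 8) shift [ -4.4  -35.41   0.34] turn -0.0
(396, 271, 30, 8) shift [-0.07 -0.    8.2 ] turn 0
```

>>> drive_tool --deltas '[[[-0.44,-2,0],[0,0,0]],[[-0.44,-3.7,0],[0,0,0]],[[-0.44,-3.7,0],[0,0,0]],[[-0.44,-3.7,0],[0,0,0]],[[-0.44,-3.7,0],[0,0,0]],[[-0.44,-3.7,0],[0,0,0]],[[-0.44,-3.7,0],[0,0,0]],[[-0.44,-3.7,0],[0,0,0]],[[-0.44,-3.7,0],[0,0,0]],[[-0.44,-2.8,0],[0,0,0]],[[0,-1,0],[0,0,0]],[[0,0,0],[0,0,0]]]'

```text
clock: 10.85
position: [393.3, 271.4, 111.6]
ee_rot: [0.998, 0.07, -0.0, 0.0]
contact_force: [-0.2, 0.1, -1.4]
gripper_width: 47.9
grasp_force: 62.4
```

>>> drive_tool --deltas '[[[0,0,3],[0,0,0]],[[0,0,2.5],[0,0,0]],[[0,0,2],[0,0,0]],[[0,0,0.8],[0,0,0]],[[0,0,0.3],[0,0,0]],[[0,0,0.1],[0,0,0]],[[0,0,0],[0,0,0]]]'

```text
clock: 11.55
position: [392.6, 267.7, 28.6]
ee_rot: [0.998, 0.069, -0.001, 0.002]
contact_force: [-11.6, -6.8, 33.2]
gripper_width: 47.8
grasp_force: 65.6
```

>>> drive_tool --deltas '[[[0,0,-0.3],[0,0,0]],[[0,0,0],[0,0,0]],[[0,0,0],[0,0,0]],[[0,0,0],[0,0,0]],[[0,0,0],[0,0,0]],[[0,0,-2],[0,0,0]],[[0,0,-3],[0,0,0]],[[0,0,-3.5],[0,0,0]],[[0,0,-3],[0,0,0]],[[0,0,-1],[0,0,0]],[[0,0,0],[0,0,0]]]' --claw 7.2

```text
clock: 12.65
position: [394.2, 271.4, 154.2]
ee_rot: [0.998, 0.069, 0.001, -0.001]
contact_force: [-0.3, -0.7, -0.5]
gripper_width: 72.1
grasp_force: 0.0
```

Run:
```python
from h import *
o=np.array([629.7,6.7]);th=np.radians(-3.8);
def rk(x,y): return o+np.array([x*np.cos(th)-y*np.sin(th),x*np.sin(th)+y*np.cos(th)])
print('hinges',rk(0,40),rk(0,-40),'out knobs',rk(-175,40),rk(-175,-40))
kl=np.array([615.7,218.4])
d=kl-rk(0,40);print('left arm dir deg',np.degrees(np.arctan2(d[1],d[0])),'angle',np.degrees(np.arctan2(d[1],d[0]))-86.2)
d=np.array([584.9,-203.3])-rk(0,-40);print('right arm dir',np.degrees(np.arctan2(d[1],d[0])), 'angle', -np.degrees(np.arctan2(d[1],d[0]))-93.8)
t=grab('top'); s=grab('side','s2.png')
for d in (t,s):
  for c in('red','yellow'):
    for a,p,r,_ in blobs(d,c,60):
      print(c,a,p.round(1),np.round(r[1],1))
  print()
```

```text
hinges [632.35095602  46.61205873] [627.04904398 -33.21205873] out knobs [457.73569906  58.2099913 ] [452.43378703 -21.61412616]
left arm dir deg 95.53623584051819 angle 9.336235840518185
right arm dir -103.9179436196266 angle 10.117943619626601
red 314 [60.5 72.3] [ 8.3 38.2]
red 225 [152.7 203.6] [15. 17.]
red 252 [374.3 216.8] [ 8.3 32.7]
yellow 347 [47.3 72. ] [ 8.8 39.2]
yellow 379 [268.4  85.7] [12.7 38.9]
yellow 347 [375.4 242.6] [ 9.2 44.3]

red 86 [235.9 126.5] [14.  6.]
red 145 [170.1 264.7] [21.1  9.1]
red 581 [225.6 314. ] [26. 25.]
yellow 346 [133.4 171. ] [30.5 14.2]
yellow 431 [280.1 318.4] [28.4 21.7]
```

View pics/s2.png

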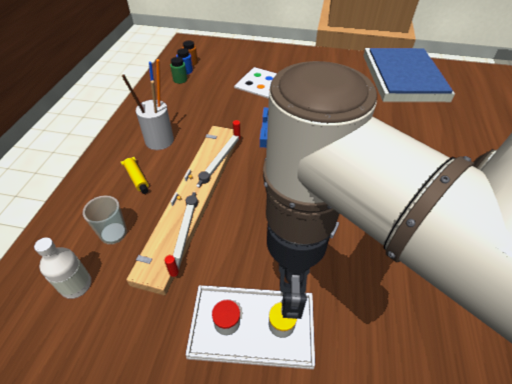

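The side view shows both tins upright in the tray, red at (226,314) and yellow at (282,318). Next are the arms.

Run:
```python
from h import *
print(np.round(arm.read_state()['joints'],2))
go((615.7,218.4,140,-84.5),(615.7,218.4,56,-84.5))
```

```text
[ 0.94  0.21 -0.46 -0.   -0.9   0.77]
at [393.  270.1 151.9] yaw 7.9 tilt 0.14 t 12.75 w 71.6
(615.7, 218.4, 140, -84.5) shift [21.34  8.19  1.15] turn 92.4
(615.7, 218.4, 56, -84.5) shift [ 0.02 -0.01  8.4 ] turn -0.0
```

>>> drive_tool --deltas '[[[2,0.8,0],[0,0,0]],[[4,1.5,0.2],[0,0,0]],[[4,1.5,0.2],[0,0,0]],[[4,1.5,0.2],[0,0,0]],[[4,1.5,0.2],[0,0,0]],[[2.34,0.89,0.2],[0,0,0]],[[1,0.5,0.1],[0,0,0]],[[0,0,0],[0,0,0]]]' --claw 4

```text
clock: 13.55
position: [616.3, 218.0, 139.2]
ee_rot: [0.998, 0.068, -0.002, 0.001]
contact_force: [-0.9, -0.6, -0.2]
gripper_width: 39.9
grasp_force: 0.0
```

>>> drive_tool --deltas '[[[0,0,0],[0,0,8.4]],[[0,0,0],[0,0,8.4]],[[0,0,0],[0,0,8.4]],[[0,0,0],[0,0,8.4]],[[0,0,0],[0,0,8.4]],[[0,0,0],[0,0,8.4]],[[0,0,0],[0,0,8.4]],[[0,0,0],[0,0,8.4]],[[0,0,0],[0,0,8.4]],[[0,0,0],[0,0,8.4]],[[0,0,0],[0,0,8.4]],[[0,0,0],[0,0,0]]]'

```text
clock: 14.75
position: [614.7, 219.6, 141.8]
ee_rot: [0.741, -0.671, -0.0, 0.001]
contact_force: [-0.1, -0.5, -0.3]
gripper_width: 39.8
grasp_force: 0.0
```

Run:
```python
from h import *
t=grab('top');s=grab('side')
p,e=meet(t,(173.7,155.0),s,(167.5,257)); print(p,e)
go((615.7,218.4,100,-84.5),(615.7,218.4,56,-84.5))
im=cv2.cvtColor(np.ascontiguousarray(s['img']),cv2.COLOR_RGB2BGR)[180:320,110:280]
cv2.imwrite('pics/c2.png',cv2.resize(im,None,fx=4,fy=4))
```

```text
[618.52395999 218.61879235  81.91732047] 5.026563467155429
at [615.3 219.5 142. ] yaw -84.2 tilt 0.05 t 14.85 w 39.9
(615.7, 218.4, 100, -84.5) shift [ 0.11 -0.03  4.2 ] turn 0.3
(615.7, 218.4, 56, -84.5) shift [-0.  -0.   4.4] turn -0.0
```

View pics/c2.png

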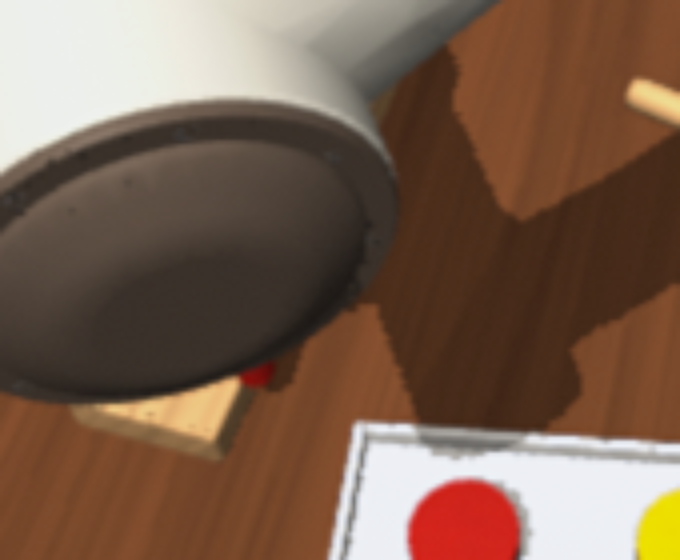

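The wrist hides the knob from the side camera; only its base shows, at about (257,372) in the crop. I'll descend gently and watch the force.

>>> drive_tool --deltas '[[[0.1,0,2],[0,0,0]],[[0,0,2],[0,0,0]],[[0,0,1.2],[0,0,0]],[[0,0,0.8],[0,0,0]],[[0,0,0.8],[0,0,0]],[[0,0,0.8],[0,0,0]],[[0,0,0.8],[0,0,0]],[[0,0,0],[0,0,0]]]'

```text
clock: 15.65
position: [615.9, 217.8, 56.8]
ee_rot: [0.74, -0.672, -0.0, 0.001]
contact_force: [-0.1, 0.7, -0.3]
gripper_width: 40.3
grasp_force: 0.0
```

>>> drive_tool --deltas '[[[0.033,1.07,0],[0,0,-3.5]],[[0.033,1.07,0],[0,0,-3.5]],[[0.033,1.07,0],[0,0,-3.5]],[[0.033,1.07,0],[0,0,-3.5]],[[0.033,1.07,0],[0,0,-3.5]],[[0.033,1.07,0],[0,0,-3.5]],[[0.033,1.07,0],[0,0,-3.5]],[[0.033,1.07,0],[0,0,-3.5]],[[0.033,1.07,0],[0,0,-3.5]],[[0.033,1.07,0],[0,0,-3.5]],[[0.033,1.07,0],[0,0,-3.5]],[[0,0,0],[0,0,0]]]'

```text
clock: 16.85
position: [511.0, 169.0, 58.7]
ee_rot: [0.921, -0.391, -0.0, -0.0]
contact_force: [-0.2, 0.4, -0.0]
gripper_width: 40.0
grasp_force: 0.0
```

Run:
```python
from h import *
h=np.array([632.35,46.61])
s=arm.read_state();d=np.array(s['position'])[:2]-h;print(np.linalg.norm(d),np.degrees(np.arctan2(d[1],d[0]))-86.2,s['contact_force'],s['grasp_force']);go()
d=grab('side','s3.png')
```

```text
172.3787937414103 48.54318797399738 [-0.19858365  0.41195033 -0.02717064] 0.0
at [511.  169.   58.7] yaw -46.0 tilt 0.01 t 16.85 w 40.0
```

View pics/s3.png

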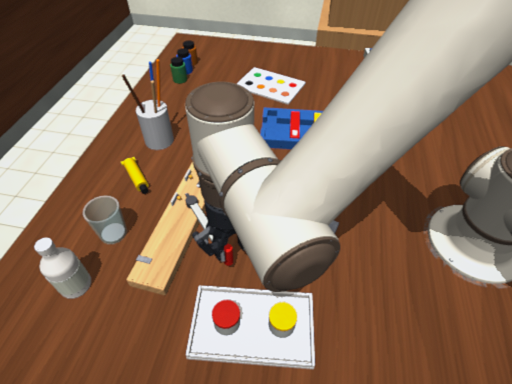

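The left arm is swinging with the gripper, its knob at (229,255).

>>> drive_tool --deltas '[[[0.01,1.1,0],[0,0,-3.6]],[[0.01,1.1,0],[0,0,-3.6]],[[0.01,1.1,0],[0,0,-3.6]],[[0.01,1.1,0],[0,0,-3.6]],[[0.01,1.1,0],[0,0,-3.6]],[[0.01,1.1,0],[0,0,-3.6]],[[0.01,1.1,0],[0,0,-3.6]],[[0.01,1.1,0],[0,0,-3.6]],[[0.01,1.1,0],[0,0,-3.6]],[[0.01,1.1,0],[0,0,-3.6]],[[0.01,1.1,0],[0,0,-3.6]],[[0.01,1.1,0],[0,0,-3.6]]]'

```text
clock: 18.1
position: [457.2, 54.2, 58.5]
ee_rot: [1.0, -0.023, 0.001, -0.0]
contact_force: [-0.4, 0.1, 0.7]
gripper_width: 40.1
grasp_force: 0.0
```

>>> drive_tool --deltas '[[[0,0.2,0],[0,0,0]],[[0,0,0],[0,0,0]]]'

```text
clock: 18.3
position: [456.4, 51.5, 58.3]
ee_rot: [1.0, -0.025, 0.0, -0.0]
contact_force: [0.6, 0.4, -1.0]
gripper_width: 40.2
grasp_force: 0.0
```

Run:
```python
from h import *
h=np.array([632.35,46.61])
s=arm.read_state();d=np.array(s['position'])[:2]-h;print(np.linalg.norm(d),np.degrees(np.arctan2(d[1],d[0]))-86.2,s['contact_force'],s['grasp_force']);go()
```

```text
176.02314814367742 92.2006071826922 [ 0.61210058  0.36161626 -1.03580608] 0.0
at [456.4  51.5  58.3] yaw -2.9 tilt 0.05 t 18.3 w 40.2
```

>>> drive_tool --deltas '[[[0,-0.5,-1],[0,0,0]],[[0,0,-2.5],[0,0,0]],[[0,0,-2.5],[0,0,0]],[[0,0,-2.5],[0,0,0]],[[0,0,0],[0,0,0]]]'

```text
clock: 18.8
position: [458.8, 58.0, 147.4]
ee_rot: [1.0, -0.024, 0.004, -0.002]
contact_force: [0.6, 0.5, 0.0]
gripper_width: 40.0
grasp_force: 0.0
```

Run:
```python
from h import *
go((584.9,-203.3,140,-103.9))
```

```text
at [458.8  58.  147.4] yaw -2.7 tilt 0.54 t 18.8 w 40.0
(584.9, -203.3, 140, -103.9) shift [13.83 25.51  0.77] turn 101.2
```

>>> drive_tool --deltas '[[[1,2,0],[0,0,0]],[[2,3.7,0.1],[0,0,0]],[[2,3.7,0.1],[0,0,0]],[[2,3.7,0.1],[0,0,0]],[[2,3.7,0.1],[0,0,0]],[[2,3.7,0.1],[0,0,0]],[[2,3.5,0.1],[0,0,0]],[[0.83,1.5,0.1],[0,0,0]],[[0,0,0],[0,0,0]]]'

```text
clock: 19.7
position: [582.6, -206.6, 135.2]
ee_rot: [1.0, -0.026, -0.0, 0.0]
contact_force: [-0.8, 0.1, -0.1]
gripper_width: 40.3
grasp_force: 0.0
```

>>> drive_tool --deltas '[[[0,0,0],[0,0,8.4]],[[0,0,0],[0,0,8.4]],[[0,0,0],[0,0,8.4]],[[0,0,0],[0,0,8.4]],[[0,0,0],[0,0,8.4]],[[0,0,0],[0,0,8.4]],[[0,0,0],[0,0,8.4]],[[0,0,0],[0,0,8.4]],[[0,0,0],[0,0,8.4]],[[0,0,0],[0,0,8.4]],[[0,0,0],[0,0,8.4]],[[0,0,0],[0,0,8.4]]]'

```text
clock: 20.9
position: [581.6, -203.5, 136.2]
ee_rot: [-0.617, 0.787, 0.0, -0.0]
contact_force: [-0.1, -1.0, 0.2]
gripper_width: 40.0
grasp_force: 0.0
```

Run:
```python
from h import *
go((584.9,-203.3,58,-103.9))
s=grab('side','s4.png')
```

```text
at [ 581.6 -203.5  136.2] yaw -103.9 tilt 0.03 t 20.9 w 40.0
(584.9, -203.3, 58, -103.9) shift [-0.1  -0.32  7.82] turn 0.0
```

View pics/s4.png

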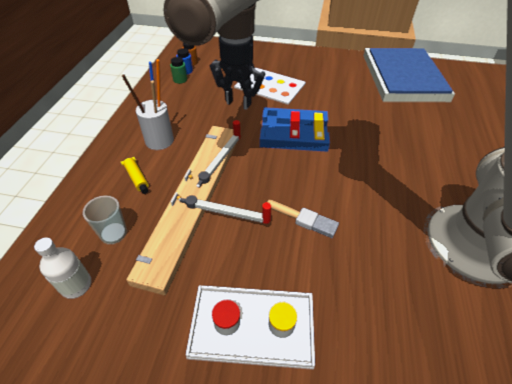

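The left arm is fully out, its knob at (267,213). The gripper is over the right knob at (237,127), fingers straddling it.

>>> drive_tool --deltas '[[[0,-0.3,2],[0,0,0]],[[0,0,2],[0,0,0]],[[0,0,1.2],[0,0,0]],[[0,0,0.8],[0,0,0]],[[0,0,0.8],[0,0,0]],[[0,0,0.8],[0,0,0]],[[0,0,0.1],[0,0,0]],[[0,0,0],[0,0,0]]]'

```text
clock: 21.75
position: [584.9, -205.7, 59.1]
ee_rot: [-0.619, 0.786, -0.0, -0.0]
contact_force: [-0.4, 0.2, 0.6]
gripper_width: 39.9
grasp_force: 0.0
```

>>> drive_tool --deltas '[[[-0.033,1.07,0],[0,0,3.5]],[[-0.033,1.07,0],[0,0,3.5]],[[-0.033,1.07,0],[0,0,3.5]],[[-0.033,1.07,0],[0,0,3.5]],[[-0.033,1.07,0],[0,0,3.5]],[[-0.033,1.07,0],[0,0,3.5]],[[-0.033,1.07,0],[0,0,3.5]],[[-0.033,1.07,0],[0,0,3.5]],[[-0.033,1.07,0],[0,0,3.5]],[[-0.033,1.07,0],[0,0,3.5]],[[-0.033,1.07,0],[0,0,3.5]],[[0,0,0],[0,0,0]]]'

```text
clock: 22.95
position: [487.4, -142.6, 59.9]
ee_rot: [-0.326, 0.945, -0.0, 0.0]
contact_force: [-0.1, 0.1, -0.1]
gripper_width: 40.0
grasp_force: 0.0
```

Run:
```python
from h import *
h=np.array([627.05,-33.21])
s=arm.read_state();d=np.array(s['position'])[:2]-h;print(np.linalg.norm(d),-np.degrees(np.arctan2(d[1],d[0]))-93.8,s['contact_force']);go()
```

```text
177.3397038852113 48.13454111919772 [-0.11358546  0.06386542 -0.13907652]
at [ 487.4 -142.6   59.9] yaw -142.0 tilt 0.06 t 22.95 w 40.0
```

>>> drive_tool --deltas '[[[-0.04,1.1,0],[0,0,3.6]],[[-0.04,1.1,0],[0,0,3.6]],[[-0.04,1.1,0],[0,0,3.6]],[[-0.04,1.1,0],[0,0,3.6]],[[-0.04,1.1,0],[0,0,3.6]],[[-0.04,1.1,0],[0,0,3.6]],[[-0.04,1.1,0],[0,0,3.6]],[[-0.04,1.1,0],[0,0,3.6]],[[-0.04,1.1,0],[0,0,3.6]],[[-0.04,1.1,0],[0,0,3.6]],[[-0.04,1.1,0],[0,0,3.6]],[[-0.04,1.1,0],[0,0,3.6]]]'

```text
clock: 24.15
position: [452.5, -19.2, 59.6]
ee_rot: [0.047, 0.999, -0.0, 0.0]
contact_force: [0.6, -1.5, 0.8]
gripper_width: 40.0
grasp_force: 0.3
```

>>> drive_tool --deltas '[[[0,0.3,0],[0,0,0]],[[0,0,0],[0,0,0]],[[0,-0.5,0],[0,0,0]],[[0,0,-2],[0,0,0]],[[0,0,-2.5],[0,0,0]],[[0,0,-2.5],[0,0,0]],[[0,0,-2.5],[0,0,0]],[[0,0,0],[0,0,0]]]'

```text
clock: 24.95
position: [454.0, -21.3, 157.5]
ee_rot: [0.045, 0.999, 0.001, 0.004]
contact_force: [-0.2, 0.6, 0.0]
gripper_width: 39.9
grasp_force: 0.0
```

Run:
```python
from h import *
print(np.round(arm.read_state()['joints'],2))
go((436.7,-294.9,150,-186),(436.7,-294.9,150,-6))
```

```text
[ 0.31  0.17 -0.51  0.   -0.89 -1.98]
at [454.  -21.3 157.5] yaw 174.8 tilt 0.45 t 24.95 w 39.9
(436.7, -294.9, 150, -186) shift [ -0.75 -27.41   0.7 ] turn 0.8
(436.7, -294.9, 150, -6) shift [0. 0. 0.] turn 180
```

>>> drive_tool --deltas '[[[-0.1,-2,0],[0,0,0]],[[-0.1,-3.8,0],[0,0,0]],[[-0.1,-3.8,0],[0,0,0]],[[-0.1,-3.8,0],[0,0,0]],[[-0.1,-3.8,0],[0,0,0]],[[-0.1,-3.8,0],[0,0,0]],[[-0.1,-3.8,0],[0,0,0]],[[-0.05,-2.6,0],[0,0,0]],[[0,0,0],[0,0,0]]]'

```text
clock: 25.85
position: [433.1, -297.5, 153.0]
ee_rot: [0.048, 0.999, 0.0, -0.001]
contact_force: [0.3, -0.1, -0.0]
gripper_width: 39.9
grasp_force: 0.0
```

>>> drive_tool --deltas '[[[0,0,0],[0,0,-8.4]],[[0,0,0],[0,0,-8.4]],[[0,0,0],[0,0,-8.4]],[[0,0,0],[0,0,-8.4]],[[0,0,0],[0,0,-8.4]],[[0,0,0],[0,0,-8.4]],[[0,0,0],[0,0,-8.4]],[[0,0,0],[0,0,-8.4]],[[0,0,0],[0,0,-8.4]],[[0,0,0],[0,0,-8.4]],[[0,0,0],[0,0,-8.4]],[[0,0,0],[0,0,-8.4]]]'

```text
clock: 27.05
position: [433.6, -294.1, 153.5]
ee_rot: [0.743, -0.67, -0.001, 0.0]
contact_force: [0.5, 0.1, 0.1]
gripper_width: 40.3
grasp_force: 0.0
```

Run:
```python
from h import *
print(np.round(arm.read_state()['joints'],2))
go((436.7,-294.9,80,-84.5),(436.7,-294.9,14,-84.5))
t=grab('top'); s=grab('side')
A=cv2.resize(t['img'][120:280,120:420],None,fx=2.6,fy=2.6,interpolation=cv2.INTER_CUBIC)[:, :780]
B=cv2.resize(s['img'][90:180,180:375],None,fx=2,fy=2); C=cv2.resize(s['img'][160:250,160:355],None,fx=2,fy=2)
row=np.hstack([B,C]); out=np.vstack([A,row[:, :780]])
cv2.imwrite('pics/m5.png',cv2.cvtColor(out,cv2.COLOR_RGB2BGR)); print(out.shape)
```

```text
[-0.29  0.29 -0.35 -0.   -0.93  0.39]
at [ 433.6 -294.1  153.5] yaw -84.1 tilt 0.07 t 27.05 w 40.3
(436.7, -294.9, 80, -84.5) shift [ 0.12 -0.31  7.35] turn 0.4
(436.7, -294.9, 14, -84.5) shift [ 0.01 -0.01  6.6 ] turn -0.0
(596, 780, 3)
```

View pics/m5.png

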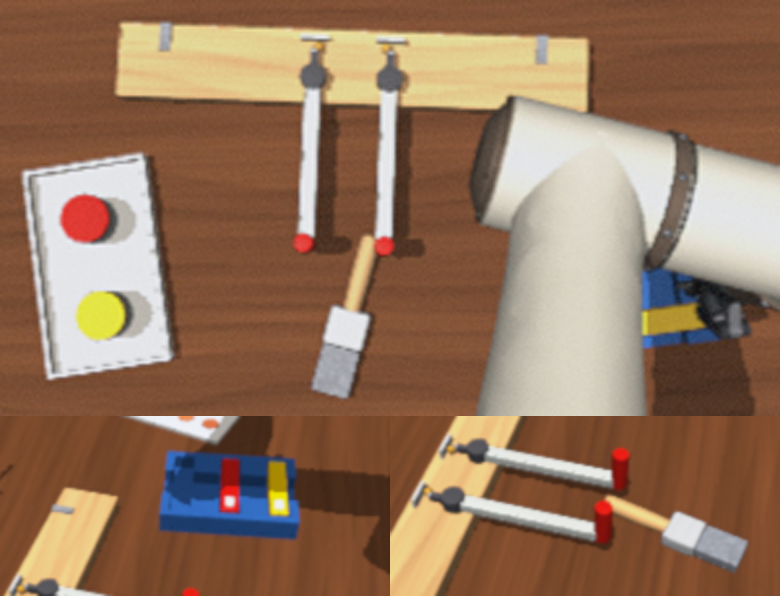

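Both arms are out and parallel, with knobs at (303,243) and (384,246) in the mosaic. The tins stand in the tray and the bars in the mould. I'll grasp the red bar.

>>> drive_tool --deltas '[[[0.12,-0.31,3],[0,0,0.4]],[[0,0,3],[0,0,0]],[[0,0,3],[0,0,0]],[[0,0,2],[0,0,0]],[[0,0,1],[0,0,0]],[[0,0,0.8],[0,0,0]],[[0,0,0.6],[0,0,0]],[[0,0,0.4],[0,0,0]],[[0,0,0],[0,0,0]]]'

```text
clock: 28.05
position: [437.5, -295.5, 16.2]
ee_rot: [0.738, -0.675, 0.0, -0.0]
contact_force: [0.1, -0.5, -0.7]
gripper_width: 39.9
grasp_force: 0.0
```

Run:
```python
from h import *
go((436.7,-294.9,14,-84.5))
t=grab('top')
c=lambda u,v:(u/2.6+120-.3,v/2.6+120-.3)
P=[onplane(t,*c(*p),z) for p,z in(((313,75),48),((303,242),84),((389.5,78),48),((384,245),84))]
for a,b in((0,1),(2,3)):
    d=P[b]-P[a]; print(P[a].round(1),P[b].round(1),'dir',np.degrees(np.arctan2(d[1],d[0])),np.linalg.norm(d[:2]))
```

```text
at [ 437.5 -295.5   16.2] yaw -84.9 tilt 0.02 t 28.05 w 39.9
(436.7, -294.9, 14, -84.5) shift [-0.07  0.07  0.22] turn -0.4
[634.6  45.3  48. ] [460.   57.7  84. ] dir 175.93431702458633 175.0786365122101
[628.9 -34.1  48. ] [454.6 -22.1  84. ] dir 176.0754653439628 174.64469264202387
```

>>> drive_tool --deltas '[[[0,0,0.3],[0,0,-0.4]],[[0,0,0.2],[0,0,0]],[[0,0,0],[0,0,0]]]'

```text
clock: 28.4
position: [437.2, -295.4, 11.0]
ee_rot: [0.74, -0.672, -0.0, 0.0]
contact_force: [-0.2, -0.3, -0.5]
gripper_width: 39.8
grasp_force: 0.0
```

>>> drive_tool --deltas '[[[0,0,0],[0,0,0]],[[0,0,0],[0,0,0]],[[0,0,0],[0,0,0]],[[0,0,0],[0,0,0]],[[0,0,0],[0,0,0]],[[0,0,0],[0,0,0]]]' --claw 1.5

```text
clock: 29.0
position: [438.4, -295.7, 11.6]
ee_rot: [0.741, -0.672, 0.001, -0.0]
contact_force: [3.5, 1.0, 2.1]
gripper_width: 24.8
grasp_force: 60.5
```

>>> drive_tool --deltas '[[[0,0,-0.6],[0,0,0]],[[0,0,-0.8],[0,0,0]],[[0,0,-1.2],[0,0,0]],[[0,0,-2],[0,0,0]],[[0,0,-2.5],[0,0,0]],[[0,0,-2.5],[0,0,0]],[[0,0,-2],[0,0,0]],[[0,0,0],[0,0,0]]]'

```text
clock: 29.8
position: [437.2, -295.8, 129.3]
ee_rot: [0.74, -0.672, 0.001, -0.0]
contact_force: [0.4, -0.6, -0.7]
gripper_width: 24.8
grasp_force: 60.2
```

```bash
cat >> h.py <<'E'
RO=np.array([630.5,6.2]);RT=-3.95
def rk(x,y):
    t=np.radians(RT); return RO+np.array([x*np.cos(t)-y*np.sin(t),x*np.sin(t)+y*np.cos(t)])
E
python3 - <<'E'
from h import *
x,y=rk(-55,0); x2,y2=rk(-115,0); print(x,y,x2,y2)
go((x,y,124,-84.5),(x,y,124,-93.95),(x,y,46,-93.95))
t=grab('top');s=grab('side')
for d in(t,s):
  for a,p,r,_ in blobs(d,'red',60): print(a,p.round(1),np.round(r[1],1),round(r[2],1))
  print()
E
```

```text
575.6306500571773 9.988724963897207 515.7731773922798 14.121879469966888
at [ 437.2 -295.8  129.3] yaw -84.5 tilt 0.13 t 29.8 w 24.8
(np.float64(575.6306500571773), np.float64(9.988724963897207), 124, -84.5) shift [-29.11 -16.71   0.54] turn 0.0
(np.float64(575.6306500571773), np.float64(9.988724963897207), 124, -93.95) shift [0. 0. 0.] turn 9.4
(np.float64(575.6306500571773), np.float64(9.988724963897207), 46, -93.95) shift [-0.01  0.02  7.8 ] turn -0.0
313 [60.4 72.3] [38.  8.] 90.0
222 [152.5 203.5] [15. 17.] 90.0

177 [300.3  86.8] [ 8.9 25.1] 2.9
135 [274.5 184.9] [20.  8.] 90.0
142 [266.  211.5] [20.  8.] 90.0
580 [225.6 313.9] [26. 25.] 90.0
```

>>> drive_tool --deltas '[[[-1.5,-0.9,0],[0,0,0]],[[-3,-1.7,0],[0,0,0]],[[-3.3,-1.9,0],[0,0,0]],[[-3.3,-1.9,0],[0,0,0]],[[-3.3,-1.9,0],[0,0,0]],[[-3.3,-1.9,0],[0,0,0]],[[-3.3,-1.9,0],[0,0,0]],[[-3.3,-1.9,0],[0,0,0]],[[-3,-1.7,0],[0,0,0]],[[-1.8,-1.0,0],[0,0,0]],[[0,0,0],[0,0,4.7]],[[0,0,0],[0,0,4.7]]]'

```text
clock: 31.1
position: [574.2, 10.6, 125.2]
ee_rot: [-0.682, 0.731, 0.001, -0.002]
contact_force: [0.4, -0.6, -1.0]
gripper_width: 24.8
grasp_force: 60.3
```

>>> drive_tool --deltas '[[[0,0,1],[0,0,0]],[[0,0,1.5],[0,0,0]],[[0,0,1.5],[0,0,0]],[[0,0,1.3],[0,0,0]],[[0,0,0.8],[0,0,0]],[[0,0,0],[0,0,0]],[[0,0,0],[0,0,0]]]'

```text
clock: 31.8
position: [575.6, 10.2, 66.1]
ee_rot: [-0.683, 0.73, -0.0, -0.0]
contact_force: [0.2, -0.1, -1.4]
gripper_width: 24.4
grasp_force: 60.3
```

Run:
```python
from h import *
x,y=rk(-55,0); go((x,y,46,-93.95))
s=grab('side')
for a,p,r,_ in blobs(s,'red',60): print(a,p.round(1),np.round(r[1],1),round(r[2],1))
im=s['img'][100:260,120:320]
cv2.imwrite('pics/p6.png',cv2.cvtColor(cv2.resize(im,None,fx=3.5,fy=3.5),cv2.COLOR_RGB2BGR))
```

```text
at [575.6  10.2  66.1] yaw -93.8 tilt 0.01 t 31.8 w 24.4
(np.float64(575.6306500571773), np.float64(9.988724963897207), 46, -93.95) shift [ 0.02 -0.01  2.01] turn 0.1
238 [215.3 190.1] [11.7 30.7] 18.4
145 [266.  211.3] [20.  8.] 90.0
580 [225.6 313.9] [26. 25.] 90.0
```

View pics/p6.png

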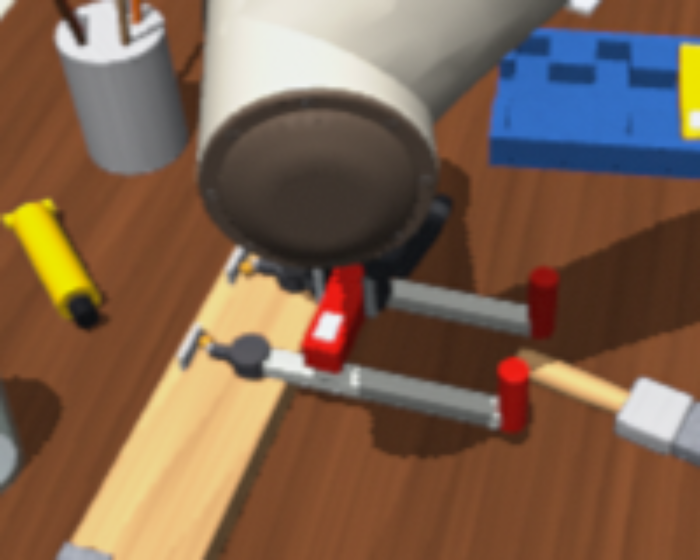

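The red bar is held across the arms, with its patch end at (328,325), just above the left arm. I'll lower it.

>>> drive_tool --deltas '[[[0,0,0.8],[0,0,0.1]],[[0,0,0.6],[0,0,0]],[[0,0,0.3],[0,0,0]],[[0,0,0.2],[0,0,0]],[[0,0,0],[0,0,0]],[[0,0,0],[0,0,0]]]'

```text
clock: 32.45
position: [575.6, 10.3, 47.2]
ee_rot: [-0.682, 0.731, -0.0, 0.0]
contact_force: [0.2, 0.3, -0.8]
gripper_width: 24.7
grasp_force: 60.3
```

>>> drive_tool --deltas '[[[0,0,0.15],[0,0,0]],[[0,0,0],[0,0,0]],[[0,0,0],[0,0,0]]]'

```text
clock: 32.75
position: [575.5, 10.3, 45.7]
ee_rot: [-0.682, 0.731, -0.0, 0.0]
contact_force: [0.0, -0.5, -0.6]
gripper_width: 25.1
grasp_force: 60.3
```

>>> drive_tool --deltas '[[[0,0,0.15],[0,0,0]],[[0,0,0],[0,0,0]],[[0,0,0],[0,0,0]]]'

```text
clock: 33.05
position: [575.6, 10.3, 45.5]
ee_rot: [-0.682, 0.731, -0.0, 0.0]
contact_force: [-2.4, 0.3, 6.6]
gripper_width: 25.1
grasp_force: 61.1
```

Contact at 45.5, as predicted. Release and retreat.

>>> drive_tool --deltas '[[[0,0,-0.05],[0,0,0]],[[0,0,0],[0,0,0]],[[0,0,0],[0,0,0]],[[0,0,0],[0,0,0]],[[0,0,-0.8],[0,0,0]],[[0,0,-1.5],[0,0,0]],[[0,0,-2.5],[0,0,0]],[[0,0,-2.5],[0,0,0]],[[0,0,-2],[0,0,0]],[[0,0,0],[0,0,0]]]' --claw 4

```text
clock: 34.05
position: [577.6, 10.7, 141.5]
ee_rot: [-0.683, 0.731, -0.002, 0.003]
contact_force: [0.0, -0.1, 0.1]
gripper_width: 40.2
grasp_force: 0.0
```

Run:
```python
from h import *
go((370.4,-301.5,138,-93.95),(370.4,-301.5,138,-84.5),(370.4,-301.5,12,-84.5))
```

```text
at [577.6  10.7 141.5] yaw -93.9 tilt 0.44 t 34.05 w 40.2
(370.4, -301.5, 138, -93.95) shift [32.56 18.55  0.15] turn 0.0
(370.4, -301.5, 138, -84.5) shift [0. 0. 0.] turn -9.4
(370.4, -301.5, 12, -84.5) shift [ 0.02  0.09 12.6 ] turn -0.0
```

>>> drive_tool --deltas '[[[1.5,0.85,0],[0,0,0]],[[3.5,2,0],[0,0,0]],[[3.7,2.1,0],[0,0,0]],[[3.7,2.1,0],[0,0,0]],[[3.7,2.1,0],[0,0,0]],[[3.7,2.1,0],[0,0,0]],[[3.7,2.1,0],[0,0,0]],[[3.7,2.1,0],[0,0,0]],[[3.5,2,0],[0,0,0]],[[1.86,1.1,0],[0,0,0]],[[0,0,0],[0,0,-4.7]],[[0,0,0],[0,0,-4.7]]]'

```text
clock: 35.25
position: [365.6, -302.3, 136.5]
ee_rot: [0.74, -0.673, -0.001, 0.0]
contact_force: [0.2, 0.9, 0.4]
gripper_width: 40.1
grasp_force: 0.0
```

>>> drive_tool --deltas '[[[0,0,1],[0,0,0]],[[0,0,2],[0,0,0]],[[0,0,2],[0,0,0]],[[0,0,0],[0,0,0]],[[0,0,0],[0,0,0]]]'

```text
clock: 35.75
position: [367.3, -301.6, 87.0]
ee_rot: [0.74, -0.673, -0.001, 0.001]
contact_force: [0.0, -0.5, 1.3]
gripper_width: 40.1
grasp_force: 0.0
```

Run:
```python
from h import *
go((370.4,-301.5,12,-84.5))
t=grab('top'); s=grab('side')
for n,d in(('top',t),('side',s)):
  for c in('red','yellow'):
    for a,p,r,_ in blobs(d,c,60): print(n,c,a,p.round(1),np.round(r[1],1),round(r[2],1))
out=np.hstack([cv2.resize(t['img'][130:230,210:310],None,fx=4,fy=4),cv2.resize(s['img'][90:190,250:350],None,fx=4,fy=4)])
cv2.imwrite('pics/m7.png',cv2.cvtColor(out,cv2.COLOR_RGB2BGR))
```

```text
at [ 367.3 -301.6   87. ] yaw -84.6 tilt 0.13 t 35.75 w 40.1
(370.4, -301.5, 12, -84.5) shift [ 0.03 -0.32  7.49] turn -0.1
top red 314 [60.5 72.2] [ 8.3 38.2] 1.8
top red 241 [261.1 169.1] [33. 10.] 0.0
top red 217 [152.6 203.6] [15. 17.] 90.0
top yellow 345 [47.3 72.1] [ 8.9 39.1] 2.0
top yellow 381 [268.4  85.7] [12.7 38.9] 45.0
top yellow 257 [158.6 240.9] [16. 17.] 90.0
side red 439 [220.1 187.9] [12.4 47. ] 21.8
side red 135 [274.5 184.9] [20.  8.] 90.0
side red 142 [266.  211.5] [20.  8.] 90.0
side red 580 [225.6 313.9] [26. 25.] 90.0
side yellow 185 [318.5 125.4] [26.  9.] 90.0
side yellow 347 [133.4 170.9] [31.4 14.2] 58.0
side yellow 616 [282.5 316.2] [27.7 26.8] 26.6
```

View pics/m7.png

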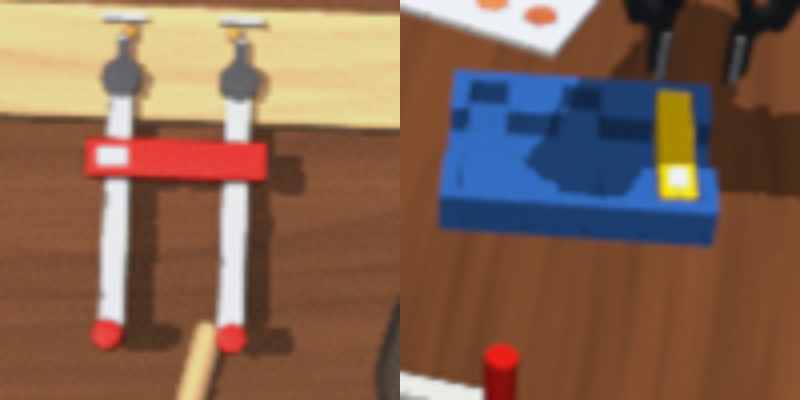

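The red bar lies flat and square at (177,160) in the crop, centred between the arms. The yellow bar is still in its cavity at (677,145), with the fingers above it.

>>> drive_tool --deltas '[[[0,-0.32,0.5],[0,0,0]],[[0,0,2.5],[0,0,0]],[[0,0,2],[0,0,0]],[[0,0,1],[0,0,0]],[[0,0,0.8],[0,0,0]],[[0,0,0.4],[0,0,0]],[[0,0,0.2],[0,0,0]],[[0,0,0],[0,0,0]],[[0,0,0],[0,0,0]]]'

```text
clock: 36.75
position: [371.6, -301.6, 14.1]
ee_rot: [0.74, -0.673, 0.001, -0.0]
contact_force: [1.1, 0.6, -0.1]
gripper_width: 40.1
grasp_force: 0.0
```

>>> drive_tool --deltas '[[[0,0,0],[0,0,0]],[[0,0,0],[0,0,0]],[[0,0,0],[0,0,0]],[[0,0,0],[0,0,0]],[[0,0,0],[0,0,0]],[[0,0,0],[0,0,0]]]' --claw 1.5

```text
clock: 37.35
position: [371.7, -301.7, 14.3]
ee_rot: [0.74, -0.673, 0.001, -0.0]
contact_force: [0.0, 0.6, 5.8]
gripper_width: 24.7
grasp_force: 59.9
```

>>> drive_tool --deltas '[[[0,0,-0.6],[0,0,0]],[[0,0,-0.8],[0,0,0]],[[0,0,-1.2],[0,0,0]],[[0,0,-2],[0,0,0]],[[0,0,-2.5],[0,0,0]],[[0,0,-2.5],[0,0,0]],[[0,0,-2.5],[0,0,0]],[[0,0,0],[0,0,0]]]'

```text
clock: 38.15
position: [373.1, -302.4, 138.4]
ee_rot: [0.74, -0.673, 0.004, -0.001]
contact_force: [-0.2, 1.1, -0.6]
gripper_width: 24.8
grasp_force: 59.2
```

Run:
```python
from h import *
x,y=rk(-115,0); go((x,y,126,-84.5),(x,y,126,-93.95),(x,y,46,-93.95))
```

```text
at [ 373.1 -302.4  138.4] yaw -84.5 tilt 0.45 t 38.15 w 24.8
(np.float64(515.7731773922798), np.float64(14.121879469966888), 126, -84.5) shift [-30.15 -17.22   1.23] turn -0.0
(np.float64(515.7731773922798), np.float64(14.121879469966888), 126, -93.95) shift [0. 0. 0.] turn 9.4
(np.float64(515.7731773922798), np.float64(14.121879469966888), 46, -93.95) shift [-0.03  0.05  8.  ] turn -0.0
```

>>> drive_tool --deltas '[[[-1.5,-0.9,0],[0,0,0]],[[-3,-1.7,0],[0,0,0]],[[-3.5,-2,0],[0,0,0]],[[-3.5,-2,0],[0,0,0]],[[-3.5,-2,0],[0,0,0]],[[-3.5,-2,0],[0,0,0]],[[-3.5,-2,0],[0,0,0]],[[-3.4,-1.9,0],[0,0,0]],[[-3,-1.7,0],[0,0,0]],[[-1.75,-1.0,0],[0,0,0]],[[0,0,0],[0,0,4.7]],[[0,0,0],[0,0,4.7]]]'

```text
clock: 39.35
position: [513.1, 15.8, 133.7]
ee_rot: [-0.681, 0.732, 0.001, -0.001]
contact_force: [-0.5, 0.2, -0.5]
gripper_width: 25.0
grasp_force: 59.3
```

>>> drive_tool --deltas '[[[0,0,1],[0,0,0]],[[0,0,1.5],[0,0,0]],[[0,0,1.5],[0,0,0]],[[0,0,1.3],[0,0,0]],[[0,0,1],[0,0,0]],[[0,0,0],[0,0,0]],[[0,0,0],[0,0,0]]]'

```text
clock: 40.05
position: [513.7, 14.9, 71.4]
ee_rot: [-0.682, 0.731, 0.0, -0.0]
contact_force: [1.0, -0.4, -0.6]
gripper_width: 25.0
grasp_force: 59.3
```

Run:
```python
from h import *
x,y=rk(-115,0); go((x,y,48.5,-93.95))
s=grab('side')
for c in('red','yellow'):
  for a,p,r,_ in blobs(s,c,60): print(c,a,p.round(1),np.round(r[1],1),round(r[2],1))
```

```text
at [513.7  14.9  71.4] yaw -93.9 tilt 0.03 t 40.05 w 25.0
(np.float64(515.7731773922798), np.float64(14.121879469966888), 48.5, -93.95) shift [ 0.06 -0.21  2.29] turn 0.0
red 355 [218.3 191.7] [12.3 40.8] 20.6
red 579 [225.6 313.9] [26. 25.] 90.0
yellow 347 [133.4 171. ] [31.4 14.2] 58.0
yellow 288 [242.4 195.4] [12.5 32. ] 17.1
yellow 617 [282.5 316.2] [27.7 26.8] 26.6
```

>>> drive_tool --deltas '[[[0.06,-0.1,0.8],[0,0,0]],[[0,0,0.7],[0,0,0]],[[0,0,0.4],[0,0,0]],[[0,0,0.2],[0,0,0]],[[0,0,0],[0,0,0]],[[0,0,0],[0,0,0]]]'

```text
clock: 40.7
position: [514.8, 14.4, 50.7]
ee_rot: [-0.682, 0.731, -0.0, 0.0]
contact_force: [0.3, 0.4, -1.4]
gripper_width: 24.6
grasp_force: 59.3
```

>>> drive_tool --deltas '[[[0,0,0.15],[0,0,0]],[[0,0,0],[0,0,0]],[[0,0,0],[0,0,0]]]'

```text
clock: 41.0
position: [514.8, 14.4, 49.2]
ee_rot: [-0.682, 0.731, -0.0, 0.0]
contact_force: [0.4, 0.3, -1.2]
gripper_width: 24.9
grasp_force: 59.3
```

>>> drive_tool --deltas '[[[0,0,0.12],[0,0,0]],[[0,0,0],[0,0,0]],[[0,0,0],[0,0,0]]]'

```text
clock: 41.3
position: [514.9, 14.4, 48.3]
ee_rot: [-0.682, 0.731, -0.0, 0.0]
contact_force: [-0.8, 0.8, 3.2]
gripper_width: 25.0
grasp_force: 59.6
```

Contact; release, rise and back off toward the robot's own side, high up.

>>> drive_tool --deltas '[[[0,0,0],[0,0,0]],[[0,0,0],[0,0,0]],[[0,0,0],[0,0,0]],[[0,0,0],[0,0,0]],[[0,0,-0.8],[0,0,0]],[[0,0,-1.5],[0,0,0]],[[0,0,-2.5],[0,0,0]],[[0,0,-3],[0,0,0]],[[0,0,-3],[0,0,0]],[[0,0,0],[0,0,0]]]' --claw 4

```text
clock: 42.3
position: [517.6, 15.0, 161.0]
ee_rot: [-0.683, 0.731, -0.003, 0.004]
contact_force: [0.1, 0.0, 0.2]
gripper_width: 40.2
grasp_force: 0.0
```

>>> drive_tool --deltas '[[[3,1,-0.5],[0,0,0]],[[4,1,0],[0,0,0]],[[4,1,0],[0,0,0]],[[4,1,0],[0,0,0]],[[4,1,0],[0,0,0]],[[4,1,0],[0,0,0]],[[3,0.5,0],[0,0,0]],[[1,0,0],[0,0,0]],[[0,0,0],[0,0,0]]]'

```text
clock: 43.2
position: [430.9, -251.4, 160.7]
ee_rot: [-0.681, 0.732, 0.0, -0.0]
contact_force: [0.9, 0.7, 0.5]
gripper_width: 40.4
grasp_force: 0.0
```

Run:
```python
from h import *
go()
t=grab('top'); s=grab('side')
A=cv2.resize(t['img'][120:280,120:400],None,fx=1.42,fy=1.42); B=cv2.resize(s['img'][120:375,130:350],None,fx=1.8,fy=1.8)
out=np.zeros((460,800,3),np.uint8); out[:A.shape[0],:A.shape[1]]=A; out[:B.shape[0],400:400+B.shape[1]-0]=B[:, :400]
cv2.imwrite('pics/f8.png',cv2.cvtColor(out,cv2.COLOR_RGB2BGR))
for c,z in(('red',68),('yellow',68)):
  for a,p,r,_ in blobs(t,c,60):
    if 130<p[0]<420 and 120<p[1]<300:
      q=onplane(t,*p,z)[:2]-RO; th=np.radians(-RT); print(c,a,p.round(1),np.round(r[1],1),round(r[2],1),'rack',(np.array([[np.cos(th),-np.sin(th)],[np.sin(th),np.cos(th)]])@q).round(1))
```

```text
at [ 430.9 -251.4  160.7] yaw -94.1 tilt 0.01 t 43.2 w 40.4
red 269 [258.8 169.4] [44. 10.] 2.0 rack [-56.7 -13.7]
red 221 [152.6 203.7] [15. 17.] 90.0 rack [-157.8  261.2]
yellow 383 [254.3 192.3] [10. 45.] 90.0 rack [-117.7   -4.4]
yellow 258 [158.6 240.8] [16. 17.] 90.0 rack [-253.7  239.3]
```

View pics/f8.png

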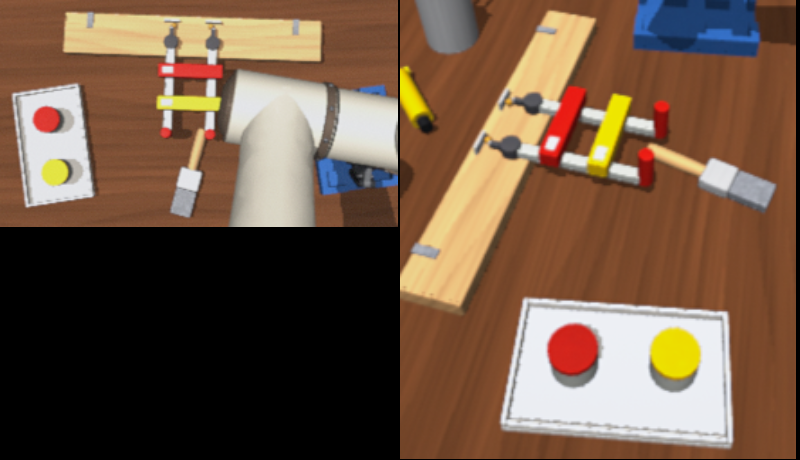

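Both bars lie flat, square and centred on the arms, red at (563,125) and yellow at (610,135). The tins are upright in the tray at (573,350) and (675,355), and the brush has not moved. I'll hand it in.

```bash
python3 -c "
from h import *
print(arm.job_done())"
```

```text
the job is handed in; nothing more can be done
None
```

I handed the job in at about 43 s: both tins stand in the tray, both rack arms are fully out, the red and yellow bars lie flat and centred across them, and the brush was not touched; no verdict came back, so this rests on the last pictures.

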